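Spread a snap ring with pliers and hold it at the groove of a drive stub

ROBOT

A 6-joint arm with a two-finger parallel gripper is mounted at the origin on the work surface. World frame = base frame: x ahead of the robot, y to its left, z up, the work surface at z = 0. Lengths are in mm, angles in degrees, forces in N, time in s.
With the tool pointing down it reaches from about 300 to 850 mm from the base axis. Payload 4.2 kg.
Tool frame: the origin (TCP) lies midway between the tips of the shut fingers; the grasp point (between the pads) lies 19 mm behind it (env.grip_depth is the distance from the TCP to the grasp point, in mm); z points along the fingers, y is the line along which they close (so a half turn about z gives the same grasp; the last joint's range is limited). The gripper opens to 91 mm and grips with 3 to 60 N. Pads are 32 mm wide; open, the fingers measure 118 mm over their backs; the gripper's body (76 mm by 178 mm) begins 60 mm behind the grasp point.
Start: joints at [-74.828, 18.312, 89.639, -0, 72.044, -1.146], TCP at [161.558, -551.853, 213.976] pointing down, gripper open.
Joint ranges: [-177.97, 177.97], [-48.28, 115.42], [12.27, 149.76], [-77.06, 257.06], [2.81, 150.46], [-146.56, 146.56]. Speed limits (degrees/s): [147.25, 147.25, 180, 180, 180, 180].

INTERFACE

Orientations are given as [roll, pitch, yaw] about the fixed x, y, z axes, in that order (R = Rz(yaw) Ry(pitch) Rx(roll)).
In Python, from workcell import env, eyes gives the robot as it stands.
- The arm moves only by the tool send_rows, never from a script. Its argument "motion" is a list of rows, each a list of 7 numbers: the shift along the world's x, y, z normalised to -1 to 1, where 1 is 0.5 m, then the turn, a rotation vector about the world's x, y, z normalised to -1 to 1, where 1 is 60 degrees, then the opening, from -1 (shut) to 1 (fully open). A call has 1 to 20 rows; each row is the pose to reach, as a shift and turn from the pose commanded when the call began; what a row does not reach only later rows make up. A row lasts 1/8 s, in which the tool goes at most 62.5 mm and 10.7 degrees, less where a joint would pass 70% of its speed; a pose out of reach is approached as far as the arm can. A call with a number of a shift or a turn outside -1 to 1 is refused whole. A call with a gripper value outside its range is refused whole. The fingers move at their own pace and stop on an object; "squeeze" is the grip in N (left out, the last holds). Time passes only in rows, so rows that repeat a pose let the fingers close. It gives the time, the measured TCP pose, the force, the opening and the grip force at its end, in the units of the state.
- env.state(): the state, without advancing time (a new reading comes with each control period).
- eyes.grab_frame(name): name is "side" or "top"; returns a dict with "pixels" (480x640x3 uint8, red, green, blue), "depth" (480x640 float32, mm along the optical axis (not along the pixel's ray), 0 where there is no reading), "fx", "fy", "cx", "cy" (pixels), "R" (3x3) and "t" (3): a world point X has camera coordinates R X + t. Camera axes: x right, y down, z forward; pixel columns grow to the right and rows downward; lengths in mm; the calibration is good to about 2 mm. A picture is of the moment at which its call begins.
- env.job_done(): hands the job in; it is judged then, once.
The state is a dict: "time_s": time; "qpos": joint angles; "qvel": joint speeds; "effort": joint torques, N m; "ee_pos": TCP position; "ee_rot": TCP orientation; "force": force on the tool from outside, world axes, zero at the start; "torque": the same for the moment, N m; "gripper_width": finger opening in mm; "gripper_force": force on a finger pad.
Only numpy, scipy, OpenCV 4.12 (cv2) and the standard library are available. Lean on these libraries where they do the work, as an engineer would, in place of code of your own. Each camera call takes 0.05 s, during which the arm holds its last target. There are 200 camera calls.

TASK

Take the snap-ring pliers out of their stand by the handles, put the tips into the gap of the snap ring lying on the black plastic block, and squeeze the handles so that the pliers spread the ring and carry it. Slide the spread ring, without forcing it, down over the upright steel stub of the white drive unit until it is level with the groove, and finish while still holding the pliers squeezed: the ring stays spread, flat, around the stub and inside the height of the groove, carried by the pliers alone and not pressing on the stub. Never touch the ring with the fingers, and leave the jar, the beaker and the bearing where they stand.

Things in the scene. Friction and masses are not known exactly. Their poses are not given: they have to be found in the camera images.
- stand: fixed grey plastic stand for the pliers: base 64 x 90 x 10 mm, on it two upright cheeks (each 12 mm along its x, 50 mm along its y, up to 80 mm above the bench) with a 22 mm wide slot between them, open along y and upwards, in which the jaws hang. Origin: centre of its underside on the bench.
- pliers: loose reverse-action snap-ring pliers, dark steel with black handles, about 180 g, upright in the stand, handles up, jaws down. Origin: centre of the underside of its flange (42 mm along x, 24 along y), resting on the stand's cheeks 80 mm above the bench; pull straight up 75 mm to clear it. z up along the tool; handles and jaws move along y; same after a half turn about z.
- pliers_grip (a point): point between the black handles at a good grip height, 83 mm above the pliers' origin; axes as the pliers. Each handle is 14 mm wide along x and reaches from about 48 to 97 mm above the origin. At rest the handles lean outwards by 0.22 rad and measure 62 mm along y over their outsides here (67 mm at the top); squeezed to the stop they are upright and measure 29 mm.
- pliers_tip (a point): point midway between the two blades, 52 mm below the pliers' origin; axes as the pliers. Blades: 2.5 mm thick, 6 mm wide along x, 14 mm long, ending 12 mm below this point; each hangs from a step (shoulder) that keeps the ring from sliding up, 2 mm above this point when squeezed, level with it at rest. Over the outsides the blades here measure 10 mm along y at rest, 36.6 mm at the stop.
- handle_left (a joint): how far the pliers are squeezed: 0 at rest, 0.22 rad at the stop. Squeezing the handles moves the blades APART, each 0.8 mm per mm that its handle moves in. A spring resists: 4 N on each handle at rest, 16 N at the stop with the ring spread. 3 to 6 mm of squeeze holds the tool with the blades still narrow. Then press the shoulders lightly down on the lugs to square the ring.
- clip: loose steel snap ring, open, about 40 g, 4 mm thick, lying flat on the block. Its section is 5 mm wide. Relaxed, its hole is slightly oval, 44 mm along x but only 38 mm along y, too small for the 40 mm stub. Two straight lugs, 17 mm long, 6 mm wide, point along +x on both sides of a gap. Origin: underside, at the centre of the hole when spread. z up; the back (-x) does not move when spread.
- clip_center (a point): centre of the ring's hole when spread, at half its thickness (2 mm above its underside); axes as the ring.
- clip_gap (a point): point in the middle of the ring's gap, between the lugs, at half thickness, 26.3 mm from clip_center along the ring's +x; axes as the ring. The relaxed gap is 19 mm wide along y here. The blades go down here, pliers' y along the ring's y, into the slot of the block below (free down to the bench, from 10 mm behind to 6 mm beyond this point along x).
- clip_left (a joint): how far the ring's left half is spread: 0 relaxed, 0.17 rad (gap 36.6 mm) with the pliers squeezed to the stop; the right half moves alike. It is a spring, about 10 N on each lug at that spread, which also clamps the ring to the blades; it then clears the 40 mm stub all round by about 2.5 mm.
- block: fixed black plastic block on which the ring lies flat, 76 mm square, 30 mm high, with a low boss (24 mm across, 3 mm high) inside the ring and a slot through it, 16.5 mm wide along x and 58 mm long along y, that the ring's lugs bridge; the pliers' blades go into the slot. Origin: on the bench below the ring's centre, x towards the lugs.
- drive: fixed white drive unit, 150 x 130 x 50 mm, with an upright steel stub in the middle: dark collar 68 mm across up to 56 mm above the bench, stub 40 mm in diameter up to 98 mm, then a chamfered end up to 104 mm. A groove 33 mm in diameter and 10 mm wide runs round the stub from 72 to 82 mm above the bench. Origin: centre of its underside on the bench, on the stub's axis.
- groove (a point): on the axis of the stub at the middle of the groove, 77 mm above the bench.
- jar: loose amber glass jar, 48 mm across, 60 mm high, a bystander. Origin: centre of its underside.
- beaker: loose glass beaker, 54 mm across, 70 mm high, a bystander. Origin: centre of its underside.
- bearing: loose steel ball bearing, 52 mm across, 15 mm high, lying flat, a bystander. Origin: centre of its underside.
Not all that is in view belongs to the job. There is more than one size of the pliers; the one meant has the size given above.

How it is judged (in metres and radians):
On the way, in this order (a step that is already met when the one before it is completed fails the run):
1. the pliers are held by the fingers and lifted out of the stand (contact force between the fingers and pliers above 1 N and height (world z) of pliers above 0.11 m), for 0.2 s.
2. the ring, spread by the pliers, is lifted off its block (value of joint clip_left above 0.12 rad and contact force between pliers and clip above 2 N and height (world z) of clip_center above 0.045 m and contact force between clip and block below 0.1 N), for 0.2 s.
3. the spread ring is around the stub, below its top (value of joint clip_left above 0.12 rad and horizontal distance between clip_center and groove below 0.006 m and height (world z) of clip_center below 0.095 m), for 0.1 s.
At the end, for the whole second after the job is handed in: the fingers still squeeze the pliers, which carry the ring spread by at least 0.12 rad each side, flat within 0.12 rad, its centre within 4 mm of the stub's axis and within 3 mm of the groove's mid-height, at rest; ring and pliers press on the drive unit with less than 3 N (z of clip_center in the frame of groove between -0.003 and 0.003 m and horizontal distance between clip_center and groove below 0.004 m and angle between clip's own z axis and vertical below 0.12 rad and value of joint clip_left above 0.12 rad and contact force between pliers and clip above 2 N and contact force between the fingers and pliers above 3 N and contact force between each of clip, pliers and drive below 3 N and linear speed of clip below 0.02 m/s); the arm keeps its last pose, push and grip.
It fails at once if the ring or the pliers are forced against the drive unit (over 25 N) (contact force between any of clip, pliers and drive above 25 N).
It fails at once if the fingers touch the ring (contact force between the fingers and clip above 0.5 N).
It fails at once if a bystander is moved more than 20 mm (distance of any of jar, beaker, bearing from where it was at the start of the episode above 0.02 m).
It also fails if it takes over 64 s, if anything falls off the work surface, if the arm or the gripper's body presses on something with over 40 N, if the wrist force passes 120 N, or if a joint passes its speed limit or range.

## Working session

There is one attempt and no reset: what is moved stays moved. The work goes in short steps, Python scripts to look and compute and a tool call to move; the robot and the scene stay as the last step left them, time stands still between calls to the robot, and variables do not carry over. Pictures are saved under pics/ and viewed, at most 10 in all, crops included, and the job is handed in when it is done.

Besides the shell and the picture viewer there is one more tool, called as name([rows], argument=value, ...), one row to a line, values as JSON. send_rows: Moves the arm, as the interface text tells. Its arguments: {"type":"object","properties":{"motion":{"type":"array"},"squeeze":{"type":"number"}},"required":["motion"]}

```bash
ls; mkdir -p pics
cat > h.py <<'E'
import numpy as np, cv2
from workcell import env, eyes
def grab(n, save=None):
    f=eyes.grab_frame(n)
    if save: cv2.imwrite('pics/'+save, f['pixels'][:,:,::-1])
    return f
def cloud(f):
    d=f['depth'].astype(float); v,u=np.mgrid[:480,:640]
    c=np.stack([(u-f['cx'])/f['fx']*d,(v-f['cy'])/f['fy']*d,d],-1)
    return (c-np.array(f['t']))@np.array(f['R'])
def ray(f,u,v,z):
    R=np.array(f['R']); o=-R.T@np.array(f['t'])
    d=R.T@np.array([(u-f['cx'])/f['fx'],(v-f['cy'])/f['fy'],1])
    return o+d*(z-o[2])/d[2]
def proj(f,X):
    c=np.array(f['R'])@np.array(X)+np.array(f['t']); return f['fx']*c[0]/c[2]+f['cx'],f['fy']*c[1]/c[2]+f['cy']
E
python3 - <<'E'
from h import *
import pickle
for n in('top','side'):
    f=grab(n,n+'0.png'); pickle.dump(f,open(n+'0.pkl','wb')); R=np.array(f['R']); print(n,f['fx'],-R.T@np.array(f['t']),R[2])
print(env.state(), env.grip_depth)
E
```

```text
pics
top 508.87560873599455 [466.92459489 -35.20601269 987.77961548] [ 0.11919165 -0.02223589 -0.99262224]
side 516.3234013292276 [412.00308143 701.71491501 741.62098863] [ 0.16492271 -0.74942941 -0.64121451]
{'time_s': 0.1, 'qpos': array([-7.48284042e+01,  1.83482975e+01,  8.96979802e+01, -1.21443809e-03,
        7.20424831e+01, -1.14495258e+00]), 'qvel': array([ 0.03649608, -0.12781555, -0.06743382,  0.02573831, -0.06810053,
        0.01562542]), 'effort': array([ 6.36234131e-05, -4.13333631e+01, -2.32508790e+01,  7.28529179e-02,
        4.21567995e-02, -4.51069855e-05]), 'ee_pos': array([ 161.43345395, -551.42435483,  213.21086623]), 'ee_rot': array([-1.79911234e+02, -6.19140499e-04,  1.63169233e+01]), 'force': array([0.34197146, 0.81182004, 1.0949077 ]), 'torque': array([-0.04598883,  0.05966889,  0.02793746]), 'gripper_force': 0.0, 'gripper_width': 91.3866932324837} 18.8
```

View pics/top0.png

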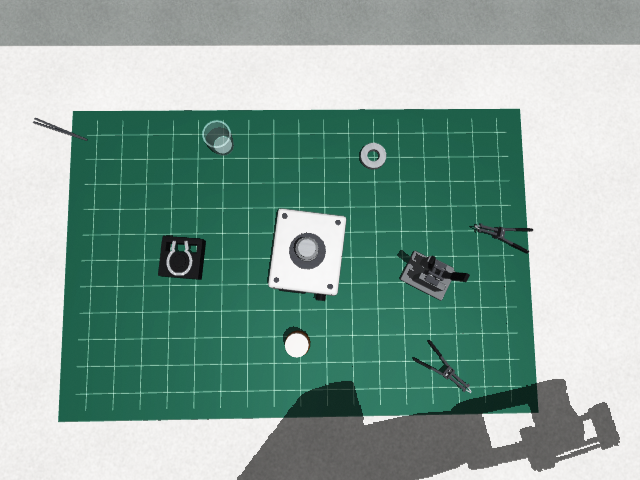

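View pics/side0.png

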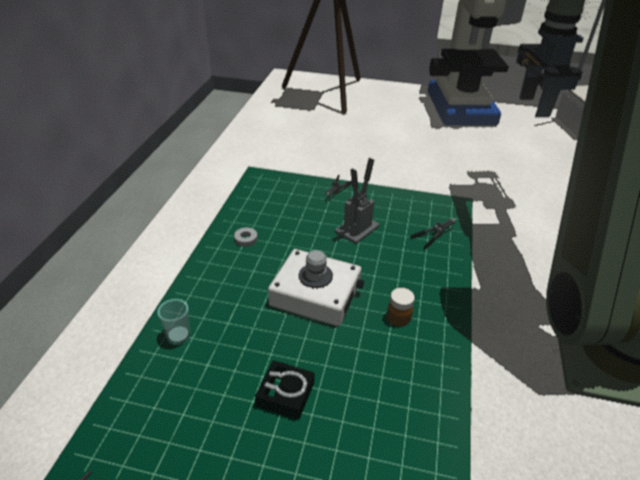

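The top view shows the ring block at (182,258) with its lugs up (+x), the drive's stub near (308,250), the pliers in their stand at (430,273) with handles at (404,255) and (459,276), the jar at (297,343), the beaker at (218,137) and the bearing at (373,155). The side view matches: stand (355,215), drive (316,285), block (285,388).

Run:
```python
from h import *
import pickle
T=pickle.load(open('top0.pkl','rb'));S=pickle.load(open('side0.pkl','rb'))
PT,PS=cloud(T),cloud(S)
print('bench z',np.median(PT[300:400,100:250,2]),np.median(PS[420:460,150:400,2]))
out=[]
for n,P,f in(('top',PT,T),('side',PS,S)):
    x,y,z=P[...,0],P[...,1],P[...,2]
    c0=ray(T,430,273,80)[:2]; 
    near=(np.hypot(x-c0[0],y-c0[1])<75)
    print(n,'c0',c0)
    for a,b in((70,90),(90,115),(130,150),(150,170),(168,190)):
        m=near&(z>a)&(z<b); q=P[m]
        if len(q)>3:
            r=cv2.minAreaRect(q[:,:2].astype(np.float32)); print(a,b,len(q),q.mean(0).round(1),np.round(r[0],1),np.round(r[1],1),round(r[2],1))
    # drive top
    d0=ray(T,308,250,50)[:2]
    m=(np.hypot(x-d0[0],y-d0[1])<110)&(abs(z-50)<4); r=cv2.minAreaRect(P[m][:,:2].astype(np.float32)); print('drive',m.sum(),r,np.median(z[m]))
    m=(np.hypot(x-d0[0],y-d0[1])<60)&(abs(z-104)<6); print('stub top',m.sum(),P[m].mean(0) if m.any() else 0, cv2.minEnclosingCircle(P[m][:,:2].astype(np.float32)) if m.any() else 0)
    b0=ray(T,182,258,30)[:2]
    m=(np.hypot(x-b0[0],y-b0[1])<75)&(abs(z-31)<6); r=cv2.minAreaRect(P[m][:,:2].astype(np.float32)); print('block',m.sum(),r)
    g=f['pixels'].min(2)>110
    m=m&g; q=P[m]; print('ring',len(q),q.mean(0),cv2.minAreaRect(q[:,:2].astype(np.float32)))
for nm,f,(u0,u1,v0,v1) in(('a',T,(145,225,220,300)),('b',T,(385,485,230,310)),('c',S,(240,330,350,420)),('d',S,(310,400,150,250))):
    im=f['pixels'][v0:v1,u0:u1,::-1]; out.append(cv2.resize(im,(400,300),interpolation=cv2.INTER_CUBIC))
cv2.imwrite('pics/crops.png',np.vstack([np.hstack(out[:2]),np.hstack(out[2:])]))
```

```text
bench z 1.0327771129244423 2.4480177760312825
top c0 [ 522.35765496 -234.9877896 ]
70 90 379 [ 518.9 -243.8   81.8] [ 522.6 -245.7] [50.2 46.7] 61.9
90 115 180 [ 521.5 -245.2   98. ] [ 524.1 -245.2] [34.1 24.8] 59.3
130 150 61 [ 517.  -253.1  139.1] [ 523.9 -242.8] [50.4 13.8] 62.8
150 170 67 [ 515.2 -255.4  159.7] [ 522.9 -243.4] [60.1 12.4] 62.0
168 190 101 [ 521.  -247.7  175.2] [ 523.3 -244. ] [68.3 14.1] 62.5
drive 4355 ((567.7601318359375, -14.435676574707031), (129.32972717285156, 149.5165557861328), 82.38908386230469) 50.211605951395484
stub top 383 [567.46727146 -14.62360301 103.20722236] ((567.8013305664062, -14.62275218963623), 19.747100830078125)
block 1443 ((561.4669799804688, 224.68826293945312), (76.75715637207031, 76.0893325805664), 84.87211608886719)
ring 214 [558.28017616 224.82624007  34.13390972] ((560.0731811523438, 225.45985412597656), (46.11891555786133, 62.43544006347656), 88.80850982666016)
side c0 [ 522.35765496 -234.9877896 ]
70 90 258 [ 521.1 -237.8   81.1] [ 523.6 -248.2] [50.8 48. ] 60.9
90 115 153 [ 523.2 -245.5  100.8] [ 523.  -245.4] [36.6 24.4] 59.4
130 150 95 [ 523.3 -247.1  140.9] [ 524.5 -248.1] [58.5 15.7] 62.5
150 170 110 [ 523.1 -247.8  159.8] [ 524.6 -248.5] [66.9 15.8] 62.1
168 190 80 [ 524.2 -246.9  175.3] [ 525.1 -247.1] [72.8 16.2] 62.5
drive 2421 ((569.1257934570312, -16.878623962402344), (132.6738739013672, 149.57159423828125), 82.1390380859375) 52.021647018163726
stub top 257 [568.10798109 -13.26628691 104.67082625] ((567.5216064453125, -17.4191837310791), 21.008407592773438)
block 1735 ((562.7217407226562, 221.50064086914062), (80.04310607910156, 76.83654022216797), 84.3827896118164)
ring 202 [558.22783645 221.97496539  35.38496439] ((560.1085205078125, 221.1494598388672), (47.12485122680664, 62.44552993774414), 88.69483184814453)
```

View pics/crops.png

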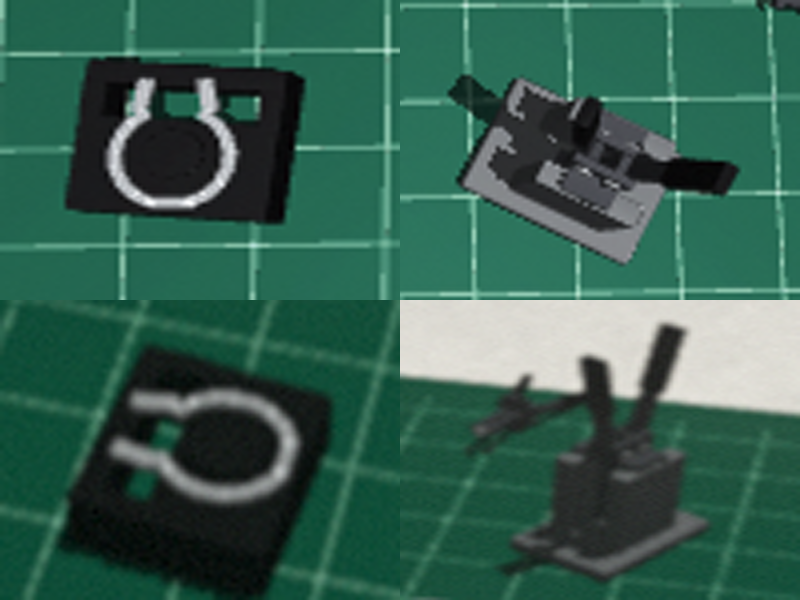

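The crops show the ring on its block with both lugs pointing nearly along +x over the slot. The pliers hang upright between the stand's cheeks, with their handle line about 62° from x. Next I'll measure the ring's axis.

```bash
cat >> h.py <<'E'
def ring(f,c,z=34.0,thr=110,rad=70):
    """bright pixels near c cast on plane z -> (ring centre, lug mid, yaw)"""
    px=f['pixels'].astype(float).min(2); P=[]
    u0,v0=proj(f,[c[0],c[1],z])
    for v in range(int(v0)-45,int(v0)+45):
        for u in range(int(u0)-45,int(u0)+45):
            if px[v,u]>thr: 
                X=ray(f,u,v,z)
                if max(abs(X[0]-c[0]),abs(X[1]-c[1]))<38: P.append(X[:2])
    P=np.array(P); lo=P[:,0].min()
    B=P[P[:,0]<lo+46]; L=P[P[:,0]>lo+52]
    m=L[:,1].mean(); l1=L[L[:,1]>m].mean(0); l2=L[L[:,1]<m].mean(0)
    from scipy.optimize import least_squares
    b=least_squares(lambda p:np.hypot(B[:,0]-p[0],B[:,1]-p[1])-p[2],[lo+26,m,23]).x
    mid=(l1+l2)/2; return b,l1,l2,np.degrees(np.arctan2(*(mid-b[:2])[::-1])),P
E
python3 - <<'E'
from h import *
import pickle
for n in('top','side'):
    f=pickle.load(open(n+'0.pkl','rb'))
    for thr in(90,120):
        b,l1,l2,a,P=ring(f,(563,223),thr=thr); print(n,thr,b.round(1),l1.round(1),l2.round(1),'yaw',round(a,1),P.min(0).round(1),P.max(0).round(1))
        d=l2-l1; print('  lug line dir',np.degrees(np.arctan2(d[1],d[0])).round(1)+90)
E
```

```text
top 90 [552.  225.6  22.4] [585.4 236.6] [586.  210.6] yaw -3.3 [527. 194.] [600.1 249.4]
  lug line dir 1.2000000000000028
top 120 [552.5 225.4  22.4] [586.6 236.5] [585.9 211.9] yaw -2.0 [528.9 194.1] [591.1 247.7]
  lug line dir -1.5999999999999943
side 90 [553.5 220.7  22.3] [586.6 232.6] [585.8 208.6] yaw -0.2 [528.3 196.3] [593.1 245. ]
  lug line dir -1.9000000000000057
side 120 [553.6 220.8  22.4] [586.9 232.1] [586.5 208.5] yaw -0.8 [529.1 197.8] [592.1 243.8]
  lug line dir -0.9000000000000057
```

send_rows([
  [0.15, 0.13, 0.14, 0, 0, -0.18, 1],
  [0.35, 0.3, 0.14, 0, 0, -0.36, 1],
  [0.55, 0.45, 0.14, 0, 0, -0.54, 1],
  [0.725, 0.613, 0.1, 0, 0, -0.73, 1],
  [0.725, 0.613, 0.1, 0, 0, -0.73, 1],
  [0.725, 0.613, 0.1, 0, 0, -0.73, 1],
  [0.725, 0.613, 0.1, 0, 0, -0.73, 1],
  [0.725, 0.613, 0.1, 0, 0, -0.73, 1],
])

```text
time_s: 1.1
ee_pos: [522.7, -246.0, 263.6]
ee_rot: [180.0, 0.0, -27.5]
force: [0.9, -0.3, -0.7]
gripper_width: 90.8
gripper_force: 0.0
```

send_rows([
  [0, 0, -0.06, 0, 0, 0, 1],
  [0, 0, -0.13, 0, 0, 0, 1],
  [0, 0, -0.19, 0, 0, 0, 1],
  [0, 0, -0.24, 0, 0, 0, 1],
  [0, 0, -0.24, 0, 0, 0, 1],
  [0, 0, -0.24, 0, 0, 0, 1],
])

```text
time_s: 1.85
ee_pos: [522.0, -247.8, 144.8]
ee_rot: [180.0, -0.1, -27.5]
force: [0.6, -0.3, 0.2]
gripper_width: 90.7
gripper_force: 0.0
```

Run:
```python
from h import *
import pickle
for i in range(3):
    s=env.state(); print(s['time_s'],s['ee_pos'].round(2),s['qpos'].round(2),s['ee_rot'].round(2))
    f=grab('side' if i%2 else 'top','g%d.png'%i)
    P=cloud(f); z=P[...,2]; m=(np.hypot(P[...,0]-524,P[...,1]+246)<75)&(z>70)&(z<86)
    q=P[m]; print(len(q),cv2.minAreaRect(q[:,:2].astype(np.float32)) if len(q)>5 else '')
```

```text
1.85 [ 522.03 -247.83  144.82] [-2.653e+01  2.146e+01  9.535e+01 -1.000e-02  6.311e+01  9.095e+01] [ 1.800e+02 -7.000e-02 -2.748e+01]
180 ((507.41522216796875, -237.55145263671875), (50.12870788574219, 12.55026626586914), 61.00104904174805)
1.9 [ 522.25 -247.95  145.23] [-2.653e+01  2.143e+01  9.533e+01 -1.000e-02  6.311e+01  9.095e+01] [ 1.800e+02 -1.300e-01 -2.749e+01]
197 ((522.9386596679688, -248.482666015625), (52.707122802734375, 47.2652702331543), 60.227333068847656)
1.95 [ 522.25 -247.95  145.36] [-2.653e+01  2.142e+01  9.533e+01 -1.000e-02  6.310e+01  9.095e+01] [ 1.800e+02 -1.500e-01 -2.748e+01]
183 ((507.4778747558594, -237.6501922607422), (50.057342529296875, 12.213140487670898), 61.36429977416992)
```

Run:
```python
import cv2,numpy as np
a=cv2.imread('pics/g0.png')[200:320,370:530];b=cv2.imread('pics/g1.png')[100:260,270:430]
cv2.imwrite('pics/gv.png',np.hstack([cv2.resize(a,(400,300),interpolation=2),cv2.resize(b,(400,400),interpolation=2)[50:350]]))
```

```text
(no output)
```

View pics/gv.png

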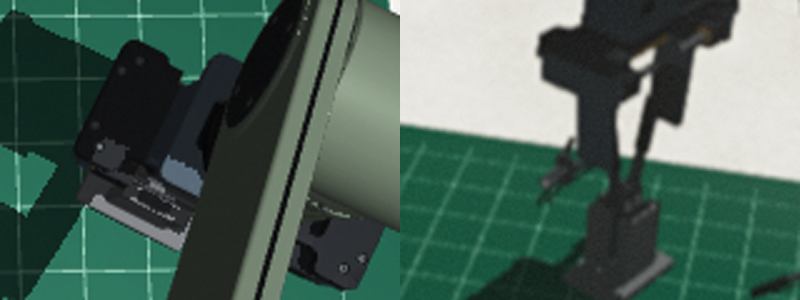

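The view shows both fingers straddling the handles, so I'll correct the small offset and close gently.

send_rows([
  [0.003, 0.005, -0.002, 0, 0, 0, 1],
  [0.003, 0.005, -0.002, 0, 0, 0, 0.55],
  [0.003, 0.005, -0.002, 0, 0, 0, 0.4],
  [0.003, 0.005, -0.002, 0, 0, 0, 0.32],
  [0.003, 0.005, -0.002, 0, 0, 0, 0.32],
  [0.003, 0.005, -0.002, 0, 0, 0, 0.32],
  [0.003, 0.005, -0.002, 0, 0, 0, 0.32],
], squeeze=40)

```text
time_s: 2.88
ee_pos: [523.2, -245.3, 144.0]
ee_rot: [180.0, -0.1, -27.5]
force: [-0.8, -0.3, 5.4]
gripper_width: 60.1
gripper_force: 4.9
```

send_rows([
  [0, 0, 0, 0, 0, 0, 0.25],
  [0, 0, 0, 0, 0, 0, 0.25],
  [0, 0, 0, 0, 0, 0, 0.25],
  [0, 0, 0.02, 0, 0, 0, 0.25],
  [0, 0, 0.06, 0, 0, 0, 0.25],
  [0, 0, 0.12, 0, 0, 0, 0.25],
  [0, 0, 0.18, 0, 0, 0, 0.25],
  [0, 0, 0.2, 0, 0, 0, 0.25],
  [0, 0, 0.2, 0, 0, 0, 0.25],
  [0, 0, 0.2, 0, 0, 0, 0.25],
])

```text
time_s: 4.12
ee_pos: [522.3, -244.7, 241.4]
ee_rot: [180.0, 0.2, -27.5]
force: [-0.3, 1.0, -2.7]
gripper_width: 56.8
gripper_force: 4.3
```

Run:
```python
from h import *
import pickle
s=env.state(); print(s['ee_pos'].round(1),s['force'].round(1))
for n in('top','side'):
    f=grab(n,n+'1.png'); pickle.dump(f,open(n+'1.pkl','wb'))
    for z in (180,128): print(n,proj(f,[523.5,-245.5,z]))
a=cv2.imread('pics/side1.png')[60:260,260:460]; cv2.imwrite('pics/s1.png',cv2.resize(a,(600,600),interpolation=2))
```

```text
[ 522.3 -244.7  241.4] [-0.3  1.  -2.7]
top (np.float64(450.0859338287124), np.float64(268.22100634507353))
top (np.float64(442.25419155933946), np.float64(270.4548480819674))
side (np.float64(362.6504491577619), np.float64(163.89624634823537))
side (np.float64(360.76491623053295), np.float64(184.72486344496784))
```

View pics/s1.png

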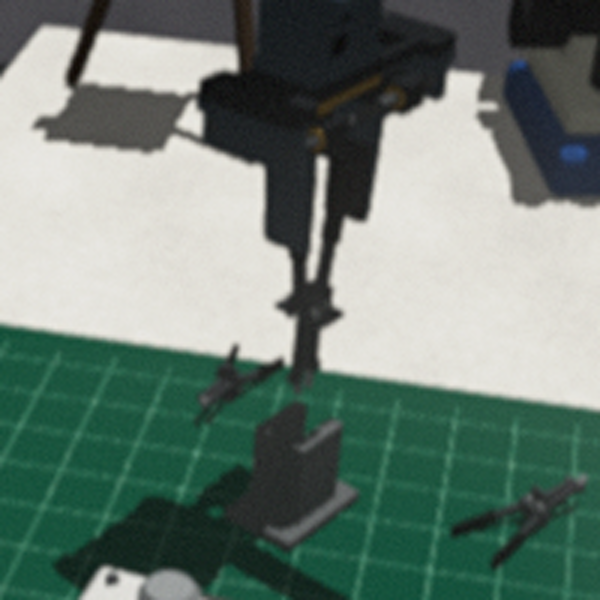

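send_rows([
  [0, 0, 0.08, 0, 0, 0, 0.25],
  [0.01, 0.1, 0.1, 0, 0, 0.05, 0.25],
  [0.03, 0.2, 0.1, 0, 0, 0.1, 0.25],
  [0.05, 0.3, 0.1, 0, 0, 0.15, 0.25],
  [0.06, 0.4, 0.1, 0, 0, 0.2, 0.25],
  [0.08, 0.5, 0.1, 0, 0, 0.25, 0.25],
  [0.09, 0.6, 0.1, 0, 0, 0.3, 0.25],
  [0.1, 0.7, 0.1, 0, 0, 0.35, 0.25],
  [0.11, 0.8, 0.08, 0, 0, 0.4, 0.25],
  [0.119, 0.88, 0.04, 0, 0, 0.433, 0.25],
  [0.119, 0.934, 0, 0, 0, 0.433, 0.25],
  [0.119, 0.934, -0.06, 0, 0, 0.433, 0.25],
  [0.119, 0.934, -0.06, 0, 0, 0.433, 0.25],
  [0.119, 0.934, -0.06, 0, 0, 0.433, 0.25],
  [0.119, 0.934, -0.06, 0, 0, 0.433, 0.25],
  [0.119, 0.934, -0.06, 0, 0, 0.433, 0.25],
])

```text
time_s: 6.22
ee_pos: [583.0, 221.8, 214.2]
ee_rot: [-180.0, -0.1, -1.5]
force: [0.1, -0.3, -2.0]
gripper_width: 57.2
gripper_force: 4.2
```

Run:
```python
from h import *
import pickle
s=env.state(); print(s['ee_pos'].round(1),s['ee_rot'].round(2),s['force'].round(1))
F={}
for n in('top','side'):
    f=grab(n,n+'2.png'); pickle.dump(f,open(n+'2.pkl','wb')); F[n]=f
s=env.state(); p=s['ee_pos']; print(p.round(1))
f=F['side']; print('tip',proj(f,p-[0,0,128]),'ring gap',proj(f,[582,222.2,34]))
# dark column points below flange, by depth
P=cloud(f); m=(abs(P[...,0]-582)<40)&(abs(P[...,1]-222)<40)
for a in range(60,230,12):
    q=P[m&(P[...,2]>a)&(P[...,2]<a+12)]; print(a,len(q),np.median(q,0).round(1) if len(q) else '', q[:,:2].min(0).round() if len(q) else '',q[:,:2].max(0).round() if len(q) else '')
u,v=map(int,proj(f,[582,222,90]));u0=max(u-75,0);v0=max(v-75,0)
a=f['pixels'][v0:v0+150,u0:u0+150,::-1]; print(u0,v0); cv2.imwrite('pics/s2.png',cv2.resize(a,(600,600),interpolation=2))
```

```text
[583.  221.8 214.2] [-1.7996e+02 -1.0000e-01 -1.5400e+00] [ 0.1 -0.3 -2. ]
[582.8 221.8 213.7]
tip (np.float64(271.86753990670195), np.float64(360.2960634374426)) ring gap (np.float64(273.33434247419626), np.float64(380.4623143656754))
60 0   
72 2 [585.9 205.8  83.2] [586. 200.] [586. 212.]
84 13 [586.4 202.9  89.6] [585. 201.] [587. 222.]
96 57 [585.7 219.  102.3] [583. 194.] [592. 225.]
108 48 [585.4 218.4 114.4] [583. 199.] [592. 223.]
120 30 [586.5 220.  125.9] [583. 205.] [592. 222.]
132 27 [587.4 220.8 137.8] [583. 220.] [591. 222.]
144 247 [577.3 218.4 152.5] [565. 199.] [608. 229.]
156 142 [580.3 219.  163.8] [575. 198.] [602. 230.]
168 49 [582.9 227.1 172.8] [578. 199.] [591. 232.]
180 42 [583.9 232.7 184.4] [581. 199.] [591. 235.]
192 7 [579.1 200.6 197.8] [578. 196.] [586. 236.]
204 18 [577.9 198.8 212.5] [566. 187.] [597. 255.]
216 129 [579.  256.9 223.2] [565. 186.] [602. 260.]
228 159 [581.7 258.5 234.5] [565. 182.] [602. 261.]
197 283
```

View pics/s2.png

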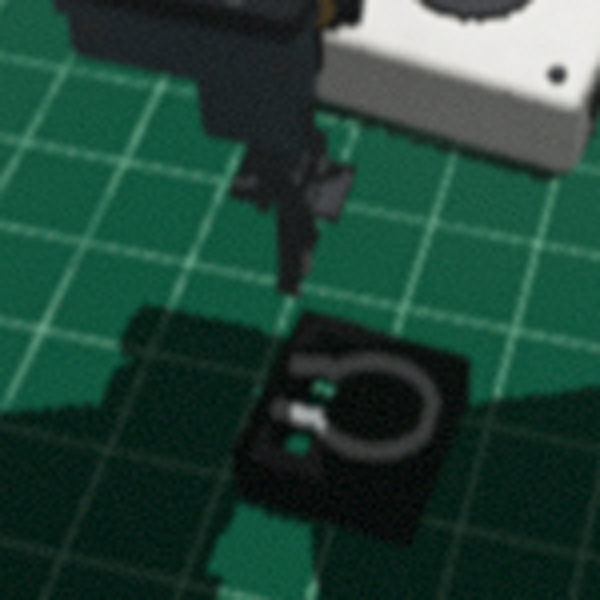

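The tips hang about 5 mm too far in +x of the gap; blade end at crop (288,293), lugs at (305,365) and (300,410). I'll check for y bias by comparing the gripper body's extents in the cameras with the TCP.

Run:
```python
from h import *
import pickle
for n in('top','side'):
    f=pickle.load(open(n+'2.pkl','rb')); P=cloud(f)
    m=(abs(P[...,0]-583)<60)&(abs(P[...,1]-222)<120)
    for a in range(200,420,10):
        q=P[m&(P[...,2]>a)&(P[...,2]<a+10)]
        if len(q)>8: print(n,a,len(q),np.percentile(q[:,:2],2,axis=0).round(),np.percentile(q[:,:2],98,axis=0).round())
f=pickle.load(open('top2.pkl','rb'))
for thr in(40,60,90):
  try:
    b,l1,l2,a,P=ring(f,(563,223),thr=thr); print(thr,len(P),b,l1,l2,a)
  except Exception as e: print(e)
cv2.imwrite('pics/t2.png',cv2.resize(f['pixels'][180:330,110:260,::-1],(600,600),interpolation=2))
```

```text
top 200 21 [583. 234.] [591. 238.]
top 210 21 [570. 236.] [590. 253.]
top 290 17 [543. 143.] [544. 191.]
top 300 113 [543. 169.] [614. 228.]
top 310 850 [543. 147.] [618. 223.]
top 320 214 [542. 133.] [610. 305.]
top 330 2150 [545. 134.] [615. 310.]
top 340 66 [558. 205.] [607. 217.]
top 350 18 [560. 206.] [564. 212.]
top 390 119 [548. 186.] [619. 273.]
top 400 325 [558. 186.] [613. 202.]
side 200 10 [578. 198.] [579. 202.]
side 210 40 [566. 187.] [597. 257.]
side 220 126 [566. 188.] [601. 259.]
side 230 134 [566. 187.] [601. 260.]
side 240 106 [565. 182.] [601. 261.]
side 250 11 [565. 181.] [566. 188.]
side 260 20 [565. 184.] [579. 193.]
side 270 30 [570. 187.] [577. 192.]
side 280 24 [565. 186.] [573. 190.]
side 290 242 [545. 147.] [621. 303.]
side 300 567 [544. 146.] [621. 303.]
side 310 752 [544. 146.] [619. 308.]
side 320 460 [544. 144.] [621. 310.]
side 330 2228 [547. 139.] [620. 310.]
side 340 456 [559. 209.] [607. 272.]
side 350 273 [562. 241.] [606. 271.]
side 360 277 [562. 253.] [606. 271.]
side 370 279 [563. 232.] [606. 272.]
side 380 474 [546. 221.] [618. 271.]
side 390 1135 [546. 221.] [620. 271.]
side 400 742 [547. 208.] [617. 258.]
side 410 266 [550. 226.] [607. 255.]
40 422 [552.56865763 225.24551128  22.36736418] [591.85362055 244.98028022] [590.96793255 224.02898075] 13.407846237560218
60 171 [552.64147874 225.37488375  22.52203757] [592.07156918 231.01859631] [586.09269189 211.04458994] -6.796908717071211
Initial guess is outside of provided boundsh.py:28: RuntimeWarning: Mean of empty slice.
  m=L[:,1].mean(); l1=L[L[:,1]>m].mean(0); l2=L[L[:,1]<m].mean(0)
  ret = ret.dtype.type(ret / rcount)
  ret = um.true_divide(
```

View pics/t2.png

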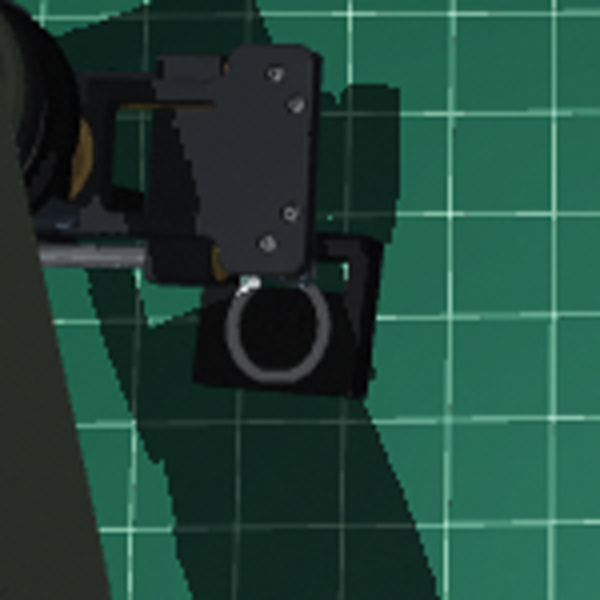

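send_rows([
  [-0.009, 0.004, 0, 0, 0, 0, 0.25],
  [-0.009, 0.004, -0.04, 0, 0, 0, 0.25],
  [-0.009, 0.004, -0.08, 0, 0, 0, 0.25],
  [-0.009, 0.004, -0.095, 0, 0, 0, 0.25],
  [-0.009, 0.004, -0.095, 0, 0, 0, 0.25],
  [-0.009, 0.004, -0.095, 0, 0, 0, 0.25],
  [-0.009, 0.004, -0.095, 0, 0, 0, 0.25],
])

```text
time_s: 7.2
ee_pos: [578.5, 224.1, 166.4]
ee_rot: [-180.0, -0.1, -1.5]
force: [-0.2, 0.5, -1.8]
gripper_width: 57.2
gripper_force: 4.2
```

Run:
```python
from h import *
import pickle
F={}
f=grab('side','side3.png'); s=env.state(); print(s['ee_pos'].round(1),s['ee_rot'].round(1),s['force'].round(1))
pickle.dump(f,open('side3.pkl','wb'))
u,v=map(int,proj(f,[582,222,50]));u0=u-50;v0=v-50;print(u0,v0)
a=f['pixels'][v0:v0+100,u0:u0+100,::-1]; a=np.clip(a.astype(float)*2.2,0,255).astype('uint8');cv2.imwrite('pics/s3.png',cv2.resize(a,(600,600),interpolation=2))
P=cloud(f); m=(abs(P[...,0]-582)<40)&(abs(P[...,1]-222)<40)
for a in range(36,130,12):
    q=P[m&(P[...,2]>a)&(P[...,2]<a+12)]; print(a,len(q),np.percentile(q[:,:2],3,axis=0).round(),np.percentile(q[:,:2],97,axis=0).round()) if len(q) else 0
```

```text
[578.3 224.1 166.2] [-1.8e+02 -1.0e-01 -1.5e+00] [-0.3 -0.5 -2.5]
223 324
36 130 [544. 199.] [591. 245.]
48 55 [576. 196.] [584. 226.]
60 40 [576. 205.] [585. 223.]
72 28 [577. 217.] [584. 224.]
84 20 [577. 221.] [584. 224.]
96 218 [560. 204.] [601. 229.]
108 134 [570. 203.] [589. 231.]
120 41 [575. 202.] [584. 235.]
```

View pics/s3.png

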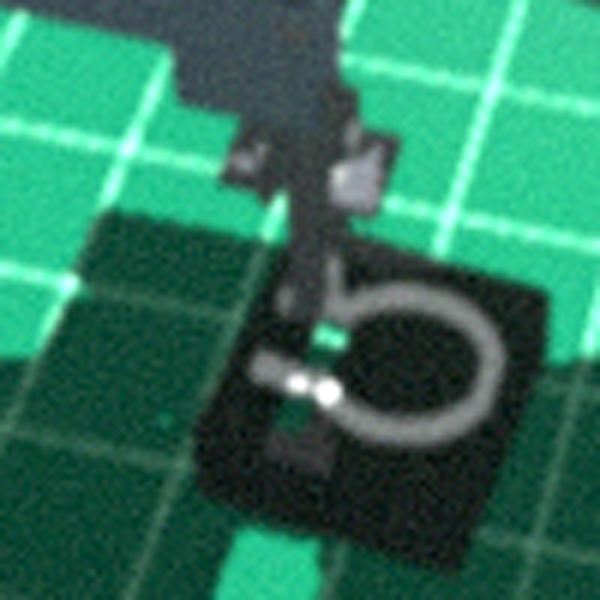

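The blades' lower end is at crop (307,322). The front lug runs (245–330, 360–390), and the back lug at (275–330, 265–300) is partly hidden by the blades. I'll turn this into millimetres.

Run:
```python
from h import *
import pickle
f=pickle.load(open('side3.pkl','rb'))
c=lambda u,v:(223+u/6,324+v/6)
for nm,p in(('front lug end top-left',(250,355)),('front lug end low',(250,378)),('front lug root',(330,390)),('blade bottom L',(292,318)),('blade bottom R',(322,322)),('back lug tip',(283,288)),('front lug gap edge',(290,360))):
    print(nm,[ray(f,*c(*p),z).round(1) for z in(34,38,42)])
P=cloud(f)
for n,p in(('blade',(307,305)),('blade2',(307,280)),('flange',(240,160)),('flangeR',(365,185)),('frontlug',(290,372))):
    u,v=c(*p); q=P[int(v)-1:int(v)+2,int(u)-1:int(u)+2].reshape(-1,3); print(n,np.median(q,0).round(1))
```

```text
front lug end top-left [array([594.1, 230.6,  34. ]), array([593. , 233.3,  38. ]), array([592., 236.,  42.])]
front lug end low [array([591.8, 237.6,  34. ]), array([590.8, 240.2,  38. ]), array([589.8, 242.9,  42. ])]
front lug root [array([570., 236.,  34.]), array([569.1, 238.6,  38. ]), array([568.2, 241.3,  42. ])]
blade bottom L [array([586.6, 216.4,  34. ]), array([585.6, 219.1,  38. ]), array([584.6, 221.9,  42. ])]
blade bottom R [array([578.3, 215.6,  34. ]), array([577.4, 218.4,  38. ]), array([576.4, 221.1,  42. ])]
back lug tip [array([591.9, 207.5,  34. ]), array([590.9, 210.3,  38. ]), array([589.9, 213.1,  42. ])]
front lug gap edge [array([583.1, 229.5,  34. ]), array([582.2, 232.2,  38. ]), array([581.2, 234.9,  42. ])]
blade [579.6 224.1  54.6]
blade2 [579.5 222.5  63.1]
flange [596.9 221.  105.5]
flangeR [564.5 220.8 105.1]
frontlug [581.6 236.   36.7]
```

Run:
```python
from h import *
import pickle
a=pickle.load(open('side2.pkl','rb'))['pixels'].astype(int).sum(2);f=pickle.load(open('side3.pkl','rb'));b=f['pixels'].astype(int).sum(2); z=cloud(f)
g=pickle.load(open('side0.pkl','rb'))['pixels'].astype(int).sum(2)
np.set_printoptions(linewidth=200)
print('cols',list(range(266,284)))
for v in range(366,392): print(v,b[v,266:284],'|',g[v,266:284],'|',z[v,274].round(0))
```

```text
cols [266, 267, 268, 269, 270, 271, 272, 273, 274, 275, 276, 277, 278, 279, 280, 281, 282, 283]
366 [118  89  59  67  53  70  86  82  68  78  86 113 115  99  68  67  55  83] | [263 211 145 106  78  72  65  73  75  52  60  59  37  54  55  67  54  77] | [580. 222.  72.]
367 [106  82  65  50  41  58  82  91  85  95  83 117 153 133  71  51  62  70] | [271 191 124  89  76  68  71  54  76  69  50  41  37  50  63  54  42  49] | [580. 222.  71.]
368 [ 99  75  35  64  36  73  74  77  79  89  80 131 177 141  90  48  36  40] | [247 159 123  81  58  61  75  58  65  44  34  55  36  36  39  27  53  32] | [580. 222.  68.]
369 [ 82  72  50  36  55  65  75  83  80  80  94 132 171 142  73  35  48  24] | [199 127  93  66  52  72  78  59  62  39  21  34  28  46  38  38  31  37] | [579. 223.  67.]
370 [ 70  52  44  46  67  72  77  73  84  77  84 123 157 142  75  31  41  47] | [158 108  71  82 124 114 111  92  84  73  59  57  43  50  41  39  34  52] | [579. 223.  64.]
371 [ 70  45  43  59  91  84  84  67  97  83  82 119 156 139  87  40  57  87] | [132  75  81 148 241 249 235 213 205 187 186 187 181 146  8
[... 2793 characters left out ...]
4.  34.]
388 [ 70  65 104 131 192 292 348 349 280 290 380 472 448 277  96  33  39  34] | [ 66  78 112 160 226 297 326 332 346 367 451 504 438 294 153  72  39  54] | [577. 236.  34.]
389 [ 24  38  55  76 117 181 221 237 212 278 413 525 511 318 125  62  42  10] | [ 41  34  42  67 135 176 211 217 225 281 391 505 489 390 265 158  71  56] | [583. 218.   4.]
390 [ 30  10  27  26  62  96 107 114 121 185 332 437 410 268 163 102  76  56] | [ 26  23  44  63 109 138 150 163 159 186 297 417 457 442 382 284 169 113] | [583. 218.   1.]
391 [ 27  20  40  23  61  59  67  75  76 100 203 286 256 208 168 157 111 102] | [ 38  26  45  71 122 141 146 150 136 130 180 287 386 426 458 410 323 241] | [582. 221.   3.]
```

Run:
```python
from h import *
import pickle
for n,c,yaw in(('side0',(524,-245.5,144),-27.5),('side1',(522.3,-244.7,241.4),-27.5),('side2',(582.8,221.8,213.7),-1.5),('side3',(578.3,224.1,166.2),-1.5)):
    f=pickle.load(open(n+'.pkl','rb')); P=cloud(f)-np.array(c); a=np.radians(yaw); X=P[...,0]*np.cos(a)+P[...,1]*np.sin(a); Y=-P[...,0]*np.sin(a)+P[...,1]*np.cos(a); Z=P[...,2]
    w=(abs(X-2)>12)&(abs(X-2)<24)&(abs(Y)<25)
    print(n,'wings',np.histogram(Z[w],np.arange(-80,-30,3))[0])
    k=(abs(X-2)<5)&(abs(Y)<16)
    print('   col',np.histogram(Z[k],np.arange(-136,-60,4))[0], 'lowest', Z[k&(Z>-127)].min() if (k&(Z>-127)).any() else 0)
    print('  wingX',X[w&(Z>-72)&(Z<-50)].min().round(1),X[w&(Z>-72)&(Z<-50)].max().round(1))
    k=(abs(X-2)<5)&(abs(Y)<16)&(Z<-70)&(Z>-116); print('   col X Y med',np.median(X[k]).round(1),np.median(Y[k]).round(1),Y[k].max().round(1))
```

```text
side0 wings [25 19 18 15 30 21 51 30 16  1  0  0  0  0  0  0]
   col [ 2 12  0  0  0  3  1  6  2  4  1  2  2  4  2  3  4  5] lowest -113.88313741656768
  wingX -21.9 25.5
   col X Y med 3.5 7.3 11.3
side1 wings [ 0  0  0  0  0  1 15 31 10  0  0  0  0  0  0  0]
   col [ 0  0  3 10  8  9 15 18 12 16 13 13 14 12 13 11  6  8] lowest -126.03611447731424
  wingX -19.2 23.9
   col X Y med 0.4 4.3 14.9
side2 wings [  0   0   0   2   4  39 101   7   0   0   0   0   0   0   0   0]
   col [ 0  1  3  0  3 11 13  7  7  9  9  6 10  5  9  7  4  7] lowest -124.10154921382943
  wingX -17.0 25.5
   col X Y med 3.0 -1.8 3.6
side3 wings [  0   0   0   0   9  36 100   7   0   0   0   0   0   0   0   0]
   col [ 7 28  2  0  3 14 16  5 11  9 12  7 11  7  9  6  6  7] lowest -126.76948020015129
  wingX -18.7 23.9
   col X Y med 1.7 -1.3 2.5
```

Run:
```python
from h import *
import pickle
for n,c,yaw in(('side1',(522.3,-244.7,241.4),-27.5),('side2',(582.8,221.8,213.7),-1.5),('side3',(578.3,224.1,166.2),-1.5)):
    f=pickle.load(open(n+'.pkl','rb')); P=cloud(f)-np.array(c); a=np.radians(yaw); X=P[...,0]*np.cos(a)+P[...,1]*np.sin(a); Y=-P[...,0]*np.sin(a)+P[...,1]*np.cos(a); Z=P[...,2]
    print(n)
    for z in range(-126,6,6):
        k=(abs(X-2.5)<5)&(abs(Y)<45)&(Z>=z)&(Z<z+6); w=(abs(X-2)>10)&(abs(X-2)<24)&(abs(Y)<25)&(Z>=z)&(Z<z+6)
        print(z+3,k.sum(),np.percentile(Y[k],[10,50,90]).round(1) if k.any() else '', 'X',np.median(X[k]).round(1), ' wings',w.sum(),np.percentile(Y[w],[2,50,98]).round(1) if w.any() else '')
```

```text
side1
-123 12 [-8.6 -5.   5.1] X 1.2  wings 0 
-117 13 [-9.6 -5.8  6.5] X 0.9  wings 0 
-111 19 [-13.8   5.5  13.1] X -0.4  wings 0 
-105 24 [-10.    6.4  12.4] X 1.7  wings 0 
-99 21 [-9.2  3.8  8.8] X 1.2  wings 0 
-93 21 [-8.9  4.2  9.4] X 1.1  wings 0 
-87 19 [-11.    4.1   9.4] X 0.2  wings 0 
-81 17 [-8.3  3.4  8.5] X 0.3  wings 0 
-75 17 [-6.9  6.   9.5] X 0.2  wings 0 
-69 11 [ 6.3  8.9 10.5] X 1.8  wings 0 
-63 6 [6.8 7.5 8.8] X 3.1  wings 11 [-13.2   9.1  11.3]
-57 8 [ 6.6  9.1 11.7] X 4.6  wings 54 [-12.7   3.1  12.7]
-51 6 [-4.2 10.6 13.4] X 3.6  wings 4 [-11.4  -9.4   7.8]
-45 27 [-11.7  -3.9  14.4] X 2.3  wings 3 [-13.6 -10.9   2.3]
-39 28 [-13.9  -9.5  14.4] X 1.9  wings 0 
-33 24 [-15.4   0.1  15.8] X 1.3  wings 0 
-27 22 [-16.2  12.5  17.2] X 1.4  wings 0 
-21 21 [-16.4 -13.1  17.6] X 2.4  wings 0 
-15 24 [-17.7 -14.6  18.5] X 1.3  wings 0 
-9 25 [-18.3 -14.   20.1] X 3.1  wings 0 
-3 8 [-18.6 -17.  -13.8] X 0.7  wings 0 
3 16 [-19.6 -17.4  34.1] X 1.8  wings 0 
side2
-123 6 [-20.8 -20.1 -13. ] X 4.1  wings 0 
-117 13 [-23.1  -8.    0.7] X 2.5  wings 0 
-111 32 [-22.
[... 1132 characters left out ...]
-0.3] X 1.8  wings 0 
-81 13 [-2.1 -0.6 -0. ] X 2.6  wings 0 
-75 9 [-1.6 -0.9 -0.3] X 2.3  wings 0 
-69 11 [-0.8 -0.4  0.4] X 1.7  wings 3 [0.8 1.2 1.9]
-63 8 [-0.1  1.2  3.4] X 5.0  wings 133 [-20.6  -4.6   3.2]
-57 5 [-12.7 -12.4  -0.4] X 2.2  wings 44 [-20.6 -11.6   0.8]
-51 19 [-15.7   5.8   7. ] X -0.4  wings 3 [-13.7  -1.   -0.1]
-45 25 [-20.3   3.8   8. ] X -0.4  wings 0 
-39 16 [-18.    8.   10.4] X 0.0  wings 0 
-33 11 [ 7.2 10.3 11.2] X -0.4  wings 0 
-27 12 [11.4 11.9 12.7] X 1.5  wings 0 
-21 2 [13.7 13.7 13.8] X 2.3  wings 0 
-15 0  X nan  wings 0 
-9 0  X nan  wings 0 
-3 0  X nan  wings 0 
3 2 [32.9 33.8 34.8] X 1.8  wings 0
  return _methods._mean(a, axis=axis, dtype=dtype,
  ret = ret.dtype.type(ret / rcount)
```

Comparing the depth profiles, the pliers have pivoted about 5° about the pads, with the tips swung toward −y. I'll raise them, squeeze fully to square the handles against the pads, then ease back open.

send_rows([
  [0, 0, 0.03, 0, 0, 0, 0.25],
  [0, 0, 0.05, 0, 0, 0, 0],
  [0, 0, 0.05, 0, 0, 0, -0.3],
  [0, 0, 0.05, 0, 0, 0, -0.45],
  [0, 0, 0.05, 0, 0, 0, -0.45],
  [0, 0, 0.05, 0, 0, 0, -0.45],
  [0, 0, 0.05, 0, 0, 0, -0.45],
  [0, 0, 0.05, 0, 0, 0, -0.45],
])

```text
time_s: 8.25
ee_pos: [578.0, 223.9, 190.4]
ee_rot: [180.0, 0.0, -1.5]
force: [0.2, -0.3, -0.6]
gripper_width: 27.0
gripper_force: 40.0
```

```bash
cat >> h.py <<'E'
def tilt(n='side',save=None):
    f=grab(n,save); s=env.state(); c=s['ee_pos']; a=np.radians(s['ee_rot'][2]); P=cloud(f)-c
    X=P[...,0]*np.cos(a)+P[...,1]*np.sin(a); Y=-P[...,0]*np.sin(a)+P[...,1]*np.cos(a); Z=P[...,2]
    print(s['time_s'],c.round(1),s['ee_rot'].round(1),s['gripper_width'].round(1),s['gripper_force'].round(1),s['force'].round(1))
    for z in range(-132,6,6):
        k=(abs(X-2.5)<5)&(abs(Y)<45)&(Z>=z)&(Z<z+6); w=(abs(X-2)>10)&(abs(X-2)<24)&(abs(Y)<25)&(Z>=z)&(Z<z+6)
        print(z+3,k.sum(),np.percentile(Y[k],[5,50,95]).round(1) if k.any() else '', ' wings',w.sum(),np.percentile(Y[w],[2,50,98]).round(1) if w.any() else '',np.percentile(X[w],[2,98]).round(1) if w.any() else '')
    return f
E
python3 -c "
from h import *
tilt()"
```

```text
Traceback (most recent call last):
  File "h.py", line 35, in tilt
    print(s['time_s'],c.round(1),s['ee_rot'].round(1),s['gripper_width'].round(1),s['gripper_force'].round(1),s['force'].round(1))
                                                      ^^^^^^^^^^^^^^^^^^^^^^^^
AttributeError: 'float' object has no attribute 'round'
```

```bash
sed -i "s/s\['gripper_width'\].round(1),s\['gripper_force'\].round(1)/round(s['gripper_width'],1),round(s['gripper_force'],1)/" h.py
python3 -c "
from h import *
tilt()"
```

```text
8.35 [578.  224.  190.5] [180.    0.   -1.5] 27.0 40.0 [ 0.2  0.4 -1.7]
-129 15 [-20.2 -18.5  16.3]  wings 0  
-123 10 [-19.7 -18.   21.6]  wings 0  
-117 33 [-22.2  18.2  22.9]  wings 0  
-111 29 [-17.1  16.   22.2]  wings 0  
-105 26 [-15.   14.9  17.5]  wings 0  
-99 18 [ 6.6 14.1 15.3]  wings 0  
-93 20 [ 8.1 13.4 15.2]  wings 0  
-87 20 [ 7.  11.8 13.8]  wings 0  
-81 20 [ 7.  10.5 12.4]  wings 0  
-75 14 [ 7.5  9.  10.8]  wings 0  
-69 15 [ 7.4  8.6 10.1]  wings 98 [-14.    2.2  10.3] [-17.8  23.5]
-63 11 [-6.5  8.4  9.5]  wings 92 [-13.3  -0.4  11.2] [-17.9  23.7]
-57 24 [-10.5   9.5  12.3]  wings 1 [2.9 2.9 2.9] [-8.1 -8.1]
-51 34 [-12.7   4.9  12. ]  wings 0  
-45 30 [-12.9   8.3  11.5]  wings 0  
-39 33 [-11.5  10.3  12.4]  wings 0  
-33 20 [-9.9 10.1 12.2]  wings 0  
-27 21 [ 9.1 10.9 11.9]  wings 0  
-21 12 [10.6 11.1 12.1]  wings 0  
-15 18 [10.6 11.9 13.2]  wings 0  
-9 21 [10.7 12.2 12.8]  wings 0  
-3 3 [12.2 12.7 13.1]  wings 0  
3 5 [17.6 19.1 20. ]  wings 23 [-19.  -15.9  20.3] [-16.7  15.8]
```

send_rows([
  [0, -0.001, 0, 0, 0, 0, -0.3],
  [0, -0.002, 0, 0, 0, 0, -0.2],
  [0, -0.002, 0, 0, 0, 0, -0.1],
  [0, -0.002, 0, 0, 0, 0, 0],
  [0, -0.002, 0, 0, 0, 0, 0.08],
  [0, -0.002, 0, 0, 0, 0, 0.15],
  [0, -0.002, 0, 0, 0, 0, 0.2],
  [0, -0.002, 0, 0, 0, 0, 0.23],
  [0, -0.002, 0, 0, 0, 0, 0.23],
  [0, -0.002, 0, 0, 0, 0, 0.23],
])

```text
time_s: 9.6
ee_pos: [578.0, 223.0, 190.5]
ee_rot: [180.0, 0.0, -1.5]
force: [-0.7, 0.1, -2.0]
gripper_width: 56.1
gripper_force: 4.3
```

```bash
python3 -c "
from h import *
tilt()"
```

```text
9.65 [578.  222.9 190.5] [180.   -0.   -1.5] 56.2 4.3 [-0.   0.3 -1.6]
-129 10 [-9.3 -7.1  4.9]  wings 0  
-123 7 [-10.2  -8.2  11.7]  wings 0  
-117 25 [-14.4   9.4  13.8]  wings 0  
-111 30 [-10.7   8.7  13.4]  wings 0  
-105 20 [-10.3   8.2  10.4]  wings 0  
-99 26 [-9.6  8.   9.4]  wings 0  
-93 18 [-7.3  7.8  8.8]  wings 0  
-87 15 [2.5 7.7 9.1]  wings 0  
-81 14 [5.1 7.9 8.7]  wings 0  
-75 15 [7.  7.7 8.5]  wings 0  
-69 11 [6.6 7.6 8.5]  wings 24 [-12.7   8.9  10.6] [-18.3  23.2]
-63 11 [-6.4  7.5  8.9]  wings 171 [-14.1  -0.4  10.3] [-18.1  23.6]
-57 17 [-11.8  -5.6  12.3]  wings 4 [-10.6  -1.2   4.4] [-8.3 -8. ]
-51 33 [-15.   -6.   13.8]  wings 0  
-45 23 [-16.9  13.4  14.2]  wings 0  
-39 20 [-17.6  14.3  15.8]  wings 0  
-33 22 [-15.   15.3  16.4]  wings 0  
-27 16 [12.4 16.4 17.8]  wings 0  
-21 10 [16.8 18.3 18.9]  wings 0  
-15 11 [18.3 19.3 19.9]  wings 0  
-9 0   wings 0  
-3 0   wings 0  
3 4 [32.5 34.  34.2]  wings 0
```

send_rows([
  [0.001, -0.001, -0.015, 0, 0, 0, 0.23],
  [0.001, -0.001, -0.03, 0, 0, 0, 0.23],
  [0.001, -0.001, -0.045, 0, 0, 0, 0.23],
  [0.001, -0.001, -0.055, 0, 0, 0, 0.23],
  [0.001, -0.001, -0.065, 0, 0, 0, 0.23],
  [0.001, -0.001, -0.065, 0, 0, 0, 0.23],
  [0.001, -0.001, -0.065, 0, 0, 0, 0.23],
])

```text
time_s: 10.52
ee_pos: [578.7, 222.5, 158.2]
ee_rot: [180.0, -0.0, -1.5]
force: [-0.9, 0.9, -2.6]
gripper_width: 56.0
gripper_force: 4.3
```

```bash
python3 -c "
from h import *
f=tilt('side')
import pickle;pickle.dump(f,open('side4.pkl','wb'))
u,v=map(int,proj(f,[582,222,50]));u0=u-50;v0=v-50;print(u0,v0)
a=f['pixels'][v0:v0+100,u0:u0+100,::-1]; a=np.clip(a.astype(float)*2.2,0,255).astype('uint8');cv2.imwrite('pics/s4.png',cv2.resize(a,(600,600),interpolation=2))
"
```

```text
10.575 [578.7 222.5 158.3] [-180.    -0.    -1.5] 56.2 4.3 [ 0.2 -0.3 -2. ]
-129 43 [-33.   30.2  35.7]  wings 149 [-20.    6.9  24.5] [-21.   22.3]
-123 43 [-14.4  12.8  33.2]  wings 206 [-22.4   2.8  22.8] [-21.5  21.6]
-117 24 [-13.   11.2  13.4]  wings 3 [-22.1 -21.2   6.5] [-18.3  11.8]
-111 29 [-11.4   8.7  13.8]  wings 0  
-105 22 [-8.8  8.   9.4]  wings 0  
-99 21 [-10.1   7.8   9.2]  wings 0  
-93 16 [-5.7  7.8  8.9]  wings 0  
-87 14 [4.3 7.9 9. ]  wings 0  
-81 14 [5.  7.7 8.8]  wings 0  
-75 11 [7.4 7.9 8.6]  wings 0  
-69 10 [6.8 7.7 8.5]  wings 21 [-9.6  8.9 10.6] [-18.2  22.1]
-63 11 [-5.4  8.  10.8]  wings 158 [-13.2  -0.5  10.4] [-17.6  23.8]
-57 17 [-10.1  -4.9  12.7]  wings 3 [-10.4  -5.    4.5] [-8.2 -8. ]
-51 26 [-15.6   8.4  13.1]  wings 0  
-45 16 [-16.1  13.2  14.6]  wings 0  
-39 21 [-14.9  14.   16.1]  wings 0  
-33 16 [11.8 15.2 16.7]  wings 0  
-27 13 [14.7 16.6 17.1]  wings 0  
-21 10 [16.5 17.9 18.9]  wings 0  
-15 6 [18.5 19.5 20.1]  wings 0  
-9 0   wings 0  
-3 0   wings 0  
3 4 [32.1 32.5 33.4]  wings 0  
223 324
```

View pics/s4.png

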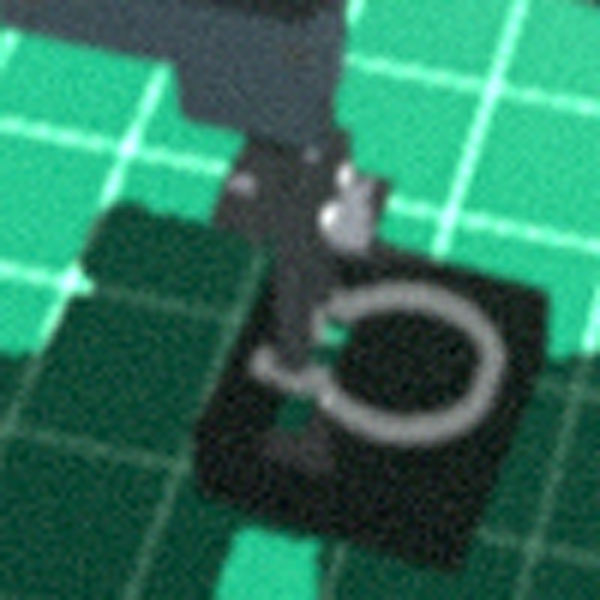

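The blades are in the gap between the lugs, with the front one showing at crop (295,360) and no contact force. I'll lower in small steps until the shoulders touch.

send_rows([
  [0, 0, -0.004, 0, 0, 0, 0.23],
  [0, 0, -0.008, 0, 0, 0, 0.23],
  [0, 0, -0.008, 0, 0, 0, 0.23],
])

```text
time_s: 10.95
ee_pos: [579.6, 222.8, 155.7]
ee_rot: [-179.9, -0.2, -1.5]
force: [-0.5, -1.0, 3.8]
gripper_width: 55.9
gripper_force: 4.8
```

```bash
python3 -c "
from h import *
s=env.state();print(s['ee_pos'],s['force'],s['torque'])"
```

```text
[579.59495145 222.80956428 155.6633006 ] [-0.49261058 -0.96447567  3.8012243 ] [0.0137024  0.02294566 0.03559633]
```

Contact came at about 6 N, at the height expected for the shoulders. Now I'll squeeze to spread the ring.

send_rows([
  [0, 0, 0.002, 0, 0, 0, 0.1],
  [0, 0, 0.002, 0, 0, 0, 0],
  [0, 0, 0.002, 0, 0, 0, -0.1],
  [0, 0, 0.002, 0, 0, 0, -0.2],
  [0, 0, 0.002, 0, 0, 0, -0.3],
  [0, 0, 0.002, 0, 0, 0, -0.45],
  [0, 0, 0.002, 0, 0, 0, -0.45],
  [0, 0, 0.002, 0, 0, 0, -0.45],
  [0, 0, 0.002, 0, 0, 0, -0.45],
], squeeze=45)

```text
time_s: 12.08
ee_pos: [579.4, 221.6, 156.2]
ee_rot: [179.9, -0.2, -1.5]
force: [0.5, -2.7, 6.7]
gripper_width: 26.7
gripper_force: 45.0
```

send_rows([
  [0, 0, -0.002, 0, 0, 0, -0.45],
  [0, 0, -0.004, 0, 0, 0, -0.45],
  [0, 0, -0.004, 0, 0, 0, -0.45],
])

```text
time_s: 12.45
ee_pos: [579.9, 221.7, 156.1]
ee_rot: [180.0, -0.3, -1.5]
force: [-1.2, -3.0, 14.1]
gripper_width: 27.1
gripper_force: 45.0
```

```bash
python3 -c "
from h import *
f=tilt('side')
b,l1,l2,a,P=ring(f,(563,223),thr=50)
print(b,l1,l2,a,P.min(0),P.max(0))"
```

```text
12.5 [579.9 221.7 156.1] [180.   -0.3  -1.5] 26.7 45.0 [-1.1 -2.6 13.5]
-129 24 [-20.4  34.6  36.8]  wings 11 [-21.8  -2.3  19.6] [-19.9  20.7]
-123 54 [-22.9  29.2  36. ]  wings 289 [-24.3   4.2  24.2] [-21.7  20.9]
-117 32 [-20.   16.9  21.1]  wings 23 [-15.7  20.   24.1] [-21.7   3.1]
-111 24 [-17.5  15.   19.3]  wings 0  
-105 21 [-15.7  14.2  15.2]  wings 0  
-99 13 [10.6 13.8 14.3]  wings 0  
-93 20 [ 8.7 12.  13.9]  wings 0  
-87 17 [ 7.4 10.8 12.2]  wings 0  
-81 15 [ 7.4 10.1 11.5]  wings 0  
-75 18 [ 7.7  8.7 10.4]  wings 1 [1.9 1.9 1.9] [-17.5 -17.5]
-69 12 [6.2 8.  9.6]  wings 74 [-15.4  -0.7  10.2] [-18.3  23.6]
-63 11 [0.8 7.6 9. ]  wings 112 [-14.4  -1.8   9.7] [-18.3  23.2]
-57 18 [-11.4  -4.7  10.8]  wings 4 [-12.8  -0.2   9.2] [-8.9 -8.1]
-51 36 [-12.6   9.6  12.1]  wings 0  
-45 25 [-12.4   9.   11.2]  wings 0  
-39 22 [-12.5  10.3  11.3]  wings 0  
-33 19 [-9.4 10.  11.4]  wings 0  
-27 18 [ 8.8 10.7 11.2]  wings 0  
-21 8 [ 9.6 10.5 11.7]  wings 0  
-15 18 [11.1 11.8 13.8]  wings 0  
-9 18 [10.5 11.8 12.6]  wings 0  
-3 0   wings 0  
3 0   wings 15 [-21.5 -15.3  17.9] [-16.    6.8]
[557.85049899 218.99846804  25.72548437] [593.2781642  234.70498399] [585.53380942 186.67827171] -14.748257097734545 [530.79147756 185.14757493] [600.96203758 246.93125455]
```

send_rows([
  [0, 0, 0.01, 0, 0, 0, -0.45],
  [0, 0, 0.03, 0, 0, 0, -0.45],
  [0, 0, 0.06, 0, 0, 0, -0.45],
  [0, 0, 0.1, 0, 0, 0, -0.45],
  [0, 0, 0.13, 0, 0, 0, -0.45],
  [0, 0, 0.16, 0, 0, 0, -0.45],
  [0, 0, 0.18, 0, 0, 0, -0.45],
  [0, 0, 0.18, 0, 0, 0, -0.45],
  [0, 0, 0.18, 0, 0, 0, -0.45],
])

```text
time_s: 13.62
ee_pos: [578.1, 222.3, 242.3]
ee_rot: [180.0, 0.1, -1.5]
force: [-0.0, 0.4, -2.0]
gripper_width: 27.0
gripper_force: 44.9
```

Run:
```python
from h import *
import pickle
f=tilt('side','side5.png'); pickle.dump(f,open('side5.pkl','wb'))
t=grab('top','top5.png'); pickle.dump(t,open('top5.pkl','wb'))
c=env.state()['ee_pos']; u,v=map(int,proj(f,c-[20,0,110]));u0=max(0,u-50);v0=v-50;print(u0,v0)
a=f['pixels'][v0:v0+100,u0:u0+100,::-1]; cv2.imwrite('pics/s5.png',cv2.resize(a,(400,400),interpolation=2))
u,v=map(int,proj(t,c-[30,0,124]));u1=u-50;v1=v-50;print(u1,v1)
b=t['pixels'][v1:v1+100,u1:u1+100,::-1]
cv2.imwrite('pics/st5.png',np.hstack([cv2.resize(a,(400,400),interpolation=2),cv2.resize(b,(400,400),interpolation=2)]))
for nm,g in(('side',f),('top',t)):
    P=cloud(g)-c; m=(P[...,2]>-140)&(P[...,2]<-108)&(abs(P[...,1])<40)&(P[...,0]>-70)&(P[...,0]<30); q=P[m&(P[...,0]<-8)]
    print(nm,len(q),q.min(0).round(1),q.max(0).round(1),np.median(q,0).round(1))
    if len(q)>10:
        A=np.c_[q[:,0]+26,q[:,1],np.ones(len(q))]; k=np.abs(q[:,2]-np.median(q[:,2]))<6; print(np.linalg.lstsq(A[k],q[k,2],rcond=None)[0],k.sum())
```

```text
13.675 [578.1 222.3 242.2] [ 1.8e+02  1.0e-01 -1.5e+00] 26.7 44.9 [-0.1 -0.5 -2.3]
-129 9 [-20.4 -19.5 -18.3]  wings 0  
-123 29 [-21.4  20.   21.5]  wings 52 [-24.8  20.2  24.6] [-21.5  12.4]
-117 42 [-25.1  16.5  21.6]  wings 8 [-24.6  -2.2  23.6] [-21.2   9.2]
-111 38 [-17.1  16.   20.5]  wings 0  
-105 29 [-16.6  14.5  16.2]  wings 0  
-99 26 [-13.9  12.7  15.4]  wings 0  
-93 15 [ 9.6 12.7 14. ]  wings 0  
-87 20 [ 8.8 11.7 13.8]  wings 0  
-81 24 [ 6.2 10.2 11.8]  wings 0  
-75 18 [ 8.3  9.2 10.5]  wings 1 [7.8 7.8 7.8] [20.2 20.2]
-69 15 [ 8.1  8.7 10.5]  wings 76 [-14.    5.1  10.6] [-18.7  23.6]
-63 20 [ 6.9  8.6 12.8]  wings 134 [-14.2  -1.5  10. ] [-18.   22.6]
-57 22 [-9.5  5.8 11.9]  wings 3 [-9.8 -7.7 -5. ] [-8.7 -8. ]
-51 38 [-11.6   9.3  12.1]  wings 0  
-45 31 [-14.8   7.6  11.8]  wings 0  
-39 39 [-11.3   9.6  12.2]  wings 0  
-33 31 [-11.5  10.1  12. ]  wings 0  
-27 25 [-6.5 10.8 12. ]  wings 0  
-21 10 [10.3 10.7 12.3]  wings 0  
-15 23 [11.2 12.2 12.9]  wings 0  
-9 24 [10.5 12.  13.3]  wings 0  
-3 3 [12.4 13.3 13.3]  wings 0  
3 6 [17.7 19.1 19.9]  wings 27 [-20.2 -15.7  19.8] [-16.5  17.1]
236 294
117 209
side 291 [ -50.   -30.6 -126.4] [  -8.4   26.6 -118.8] [ -32.1    3.2 -121.9]
[ 8.96425063e-03 -9.07918147e-03 -1.21999285e+02] 291
top 198 [ -51.2  -26.8 -129.2] [ -13.5   29.6 -118.8] [ -37.2    1.  -123.4]
[ 1.28374173e-02 -5.47189439e-03 -1.23206897e+02] 198
```

View pics/st5.png

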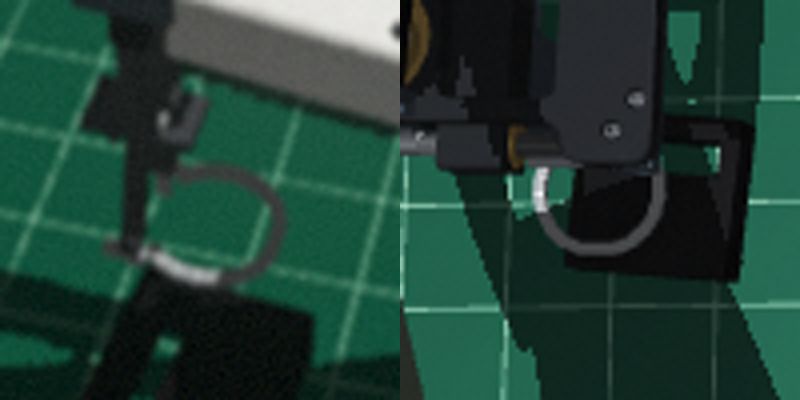

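Ring is held spread and flat: arc at right panel (540–665,165–255). I'll fit its centre and the stub's axis in the same cameras.

```bash
cat >> h.py <<'E'
from scipy.optimize import least_squares
def rc(f,c,dz=-124,xm=-12):
    P=cloud(f)-c; q=P[(abs(P[...,2]-dz)<6)&(abs(P[...,1])<34)&(P[...,0]>-60)&(P[...,0]<xm)]
    b=least_squares(lambda p:np.hypot(q[:,0]-p[0],q[:,1]-p[1])-p[2],[-23,0,25],loss='soft_l1').x
    return b,np.median(q[:,2]),len(q)
E
python3 - <<'E'
from h import *
import pickle
c=np.array([578.1,222.3,242.2])
for n in('side','top'):
    f=pickle.load(open(n+'5.pkl','rb')); 
    for xm in(-10,-16): print(n,rc(f,c,xm=xm))
    f=pickle.load(open(n+'0.pkl','rb')); P=cloud(f)
    # stub: top disc edge points by depth, collar disc, flat annulus
    m=(np.hypot(P[...,0]-568,P[...,1]+15.5)<45)
    for a,b in((101,109),(52,60)):
        q=P[m&(P[...,2]>a)&(P[...,2]<b)]; print(a,len(q),np.median(q[:,2]).round(1),cv2.minEnclosingCircle(q[:,:2].astype(np.float32)),'bbox c',((np.percentile(q[:,:2],1,axis=0)+np.percentile(q[:,:2],99,axis=0))/2).round(1))
    # stub top disc from image gray on plane 104
    g=f['pixels'].min(2); 
    u,v=map(int,proj(f,[568,-15,104])); print(u,v,f['pixels'][v,u])
E
```

```text
side (array([-22.83787166,  -1.23765165,  25.64786096]), np.float64(-121.93028139493427), 277)
side (array([-22.83489657,  -1.1313947 ,  25.62856913]), np.float64(-121.96378596541012), 241)
101 224 105.8 ((568.5276489257812, -16.97801399230957), 20.026508331298828) bbox c [568.8 -16.7]
52 643 55.4 ((568.0360717773438, -15.335797309875488), 44.799232482910156) bbox c [568.4 -12.5]
316 257 [153 153 153]
top (array([-24.23797477,   0.90650039,  25.70795385]), np.float64(-123.38146714942843), 198)
top (array([-24.34471082,   0.95358868,  25.63512589]), np.float64(-123.38146714942843), 192)
101 316 103.9 ((567.590087890625, -14.488460540771484), 19.565771102905273) bbox c [567.4 -14.7]
52 720 55.8 ((567.48828125, -15.412370681762695), 44.773319244384766) bbox c [567.5 -15.3]
306 247 [197 201 205]
```

send_rows([
  [0, -0.02, 0.016, 0, 0, 0, -0.45],
  [0.002, -0.05, 0.02, 0, 0, 0, -0.45],
  [0.006, -0.1, 0.02, 0, 0, 0, -0.45],
  [0.01, -0.16, 0.02, 0, 0, 0, -0.45],
  [0.014, -0.22, 0.02, 0, 0, 0, -0.45],
  [0.018, -0.28, 0.02, 0, 0, 0, -0.45],
  [0.021, -0.34, 0.02, 0, 0, 0, -0.45],
  [0.024, -0.39, 0.02, 0, 0, 0, -0.45],
  [0.026, -0.43, 0.02, 0, 0, 0, -0.45],
  [0.027, -0.46, 0.02, 0, 0, 0, -0.45],
  [0.027, -0.476, 0.02, 0, 0, 0, -0.45],
  [0.027, -0.476, 0.02, 0, 0, 0, -0.45],
  [0.027, -0.476, 0.02, 0, 0, 0, -0.45],
  [0.027, -0.476, 0.02, 0, 0, 0, -0.45],
])

```text
time_s: 15.48
ee_pos: [592.0, -14.9, 253.0]
ee_rot: [-180.0, 0.0, -1.5]
force: [0.2, -0.1, -1.6]
gripper_width: 27.2
gripper_force: 44.9
```

```bash
cat > chk.py <<'E'
from h import *
import time
for n in('side','top'):
    f=grab(n); s=env.state(); c=s['ee_pos']
    if n=='side': print(s['time_s'],c.round(2),s['ee_rot'].round(2),s['force'].round(1),round(s['gripper_width'],1),round(s['gripper_force'],1))
    b,z,k=rc(f,c); print(n,b.round(1),round(z,1),k,'ring world',(c[:2]+b[:2]).round(1))
    P=cloud(f)
    q=P[(np.hypot(P[...,0]-568,P[...,1]+15.5)<23)&(P[...,2]>101)&(P[...,2]<109)]; print('  stub',len(q),((np.percentile(q[:,:2],1,axis=0)+np.percentile(q[:,:2],99,axis=0))/2).round(1) if len(q) else '')
    r=P-c; m=(abs(r[...,2]+124)<6)&(abs(r[...,1])<34)&(r[...,0]>-60)&(r[...,0]<-12)&(np.hypot(r[...,0]+23.5,r[...,1])>21); q=r[m]
    print('  slopes',np.linalg.lstsq(np.c_[q[:,0]+23,q[:,1],np.ones(len(q))],q[:,2],rcond=None)[0].round(3))
E
python3 chk.py
```

```text
15.525 [592.   -14.96 253.  ] [-180.      0.     -1.45] [-0.3  0.1 -2. ] 26.8 44.9
side [-23.   -0.7  25.5] -121.9 166 ring world [569.  -15.7]
  stub 165 [568.4 -16.1]
  slopes [-6.00000e-03 -1.00000e-02 -1.21987e+02]
top [-23.9   1.8  25.4] -123.2 189 ring world [568.1 -13.3]
  stub 299 [566.5 -14.6]
  slopes [ 3.40000e-02 -1.00000e-02 -1.22712e+02]
```

send_rows([
  [-0.001, -0.002, 0, 0, 0, 0, -0.45],
  [-0.001, -0.002, -0.015, 0, 0, 0, -0.45],
  [-0.001, -0.002, -0.03, 0, 0, 0, -0.45],
  [-0.001, -0.002, -0.04, 0, 0, 0, -0.45],
  [-0.001, -0.002, -0.05, 0, 0, 0, -0.45],
  [-0.001, -0.002, -0.05, 0, 0, 0, -0.45],
  [-0.001, -0.002, -0.05, 0, 0, 0, -0.45],
])

```text
time_s: 16.45
ee_pos: [591.7, -16.6, 228.2]
ee_rot: [180.0, -0.0, -1.5]
force: [-0.3, -0.1, -2.4]
gripper_width: 27.0
gripper_force: 44.9
```

```bash
python3 chk.py
```

```text
16.5 [591.67 -16.55 228.27] [ 1.7999e+02 -3.0000e-02 -1.5000e+00] [ 0.1 -0.3 -2.2] 27.2 44.9
side [-30.5  -1.9  17.4] -122.0 324 ring world [561.2 -18.4]
  stub 234 [566.8 -12.8]
  slopes [ 1.90000e-02 -8.00000e-03 -1.21711e+02]
top [-32.    2.   16.6] -124.1 494 ring world [559.7 -14.5]
  stub 283 [564.6 -18.2]
  slopes [ 2.10000e-02 -1.90000e-02 -1.23173e+02]
```

send_rows([
  [0, 0.001, -0.004, 0, 0, 0, -0.45],
  [0, 0.001, -0.01, 0, 0, 0, -0.45],
  [0, 0.001, -0.015, 0, 0, 0, -0.45],
  [0, 0.001, -0.02, 0, 0, 0, -0.45],
  [0, 0.001, -0.02, 0, 0, 0, -0.45],
  [0, 0.001, -0.02, 0, 0, 0, -0.45],
])

```text
time_s: 17.3
ee_pos: [591.5, -16.1, 218.0]
ee_rot: [180.0, -0.0, -1.5]
force: [0.3, 0.0, -2.9]
gripper_width: 27.0
gripper_force: 44.9
```

```bash
sed -i 's/&(P\[...,0\]<xm)\]/\&(P[...,0]<xm)\&(np.hypot(P[...,0]+23.5,P[...,1])>21.8)]/' h.py; python3 chk.py
```

```text
17.35 [591.59 -16.09 218.12] [ 1.7999e+02 -2.0000e-02 -1.5100e+00] [ 0.3  0.1 -2.4] 27.1 44.9
side [-21.4  -1.6  26.9] -121.6 114 ring world [570.2 -17.7]
  stub 217 [569.1 -15.7]
  slopes [ 3.00000e-02 -3.20000e-02 -1.21318e+02]
top [-23.5   1.5  25.7] -123.2 168 ring world [568.1 -14.5]
  stub 267 [563.7 -14.4]
  slopes [ 3.70000e-02 -7.00000e-03 -1.22738e+02]
```

send_rows([
  [0, 0.0005, -0.006, 0, 0, 0, -0.45],
  [0, 0.0005, -0.014, 0, 0, 0, -0.45],
  [0, 0.0005, -0.022, 0, 0, 0, -0.45],
  [0, 0.0005, -0.028, 0, 0, 0, -0.45],
  [0, 0.0005, -0.032, 0, 0, 0, -0.45],
  [0, 0.0005, -0.032, 0, 0, 0, -0.45],
  [0, 0.0005, -0.032, 0, 0, 0, -0.45],
  [0, 0.0005, -0.032, 0, 0, 0, -0.45],
])

```text
time_s: 18.4
ee_pos: [591.6, -15.8, 202.2]
ee_rot: [180.0, -0.0, -1.5]
force: [-0.1, -0.1, -2.2]
gripper_width: 26.9
gripper_force: 44.9
```

```bash
python3 chk.py
python3 - <<'E'
from h import *
for n in('side','top'):
    f=grab(n); c=env.state()['ee_pos']; P=cloud(f); r=np.hypot(P[...,0]-568.2,P[...,1]+15.7)
    q=P[(r>22)&(r<30)&(P[...,0]<575)&(P[...,2]>70)&(P[...,2]<90)]; print(n,len(q),'ring top z',np.median(q[:,2]).round(1),'bbox',np.percentile(q,[1,99],axis=0).round(1).tolist())
    d=P[(r>40)&(r<60)&(P[...,0]<560)&(abs(P[...,2]-50)<5)]; print(' drive top',np.median(d[:,2]))
E
```

```text
18.45 [591.56 -15.77 202.17] [ 1.8e+02 -2.0e-02 -1.5e+00] [-0.1  0.7 -2. ] 26.9 44.9
side [-22.7  -1.2  25.9] -121.9 96 ring world [568.9 -17. ]
  stub 226 [568.6 -15.8]
  slopes [ 8.00000e-03 -1.30000e-02 -1.21914e+02]
top [-23.8   1.6  25.5] -123.1 157 ring world [567.8 -14.2]
  stub 245 [564.6 -13.8]
  slopes [ 6.00000e-03 -6.00000e-03 -1.22944e+02]
side 88 ring top z 80.8 bbox [[541.9, -36.1, 75.2], [574.2, 10.6, 83.0]]
 drive top 52.321283534003854
top 146 ring top z 78.9 bbox [[541.0, -40.2, 75.0], [575.0, 12.9, 82.1]]
 drive top 50.20578993353159
```

```bash
python3 -c "
from h import *
print(env.job_done())"
```

```text
the job is handed in; nothing more can be done
None
```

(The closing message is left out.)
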